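Send a painted panel down the lamp slide and pull the start knob

ROBOT

A 6-joint arm with a two-finger parallel gripper is mounted at the origin on the work surface. World frame = base frame: x ahead of the robot, y to its left, z up, the work surface at z = 0. Lengths are in m, angles in rad, forces in N, time in s.
With the tool pointing down it reaches from about 0.3 to 0.825 m from the base axis. Payload 5.4 kg.
Tool frame: the origin (TCP) lies at the very end of the fingers, on their centre line; the grasp point (between the pads) lies 19 mm behind it; z points along the fingers, y is the line along which they close (so a half turn about z gives the same grasp; the last joint's range is limited). The gripper opens to 92 mm and grips with 3 to 60 N. Pads are 20 mm wide; open, the fingers measure 128 mm over their backs; the gripper's body (75 mm by 189 mm) begins 69 mm behind the grasp point.
Start: joints at [1.07, 0.158, 1.597, -0, 1.386, -0.21], TCP at [0.165, 0.551, 0.215] pointing down, gripper open.
Joint ranges: [-2.91, 2.91], [-0.94, 2.29], [0.18, 2.7], [-1.29, 4.43], [0.17, 2.64], [-3, 3]. Speed limits (rad/s): [2.57, 2.57, 3.14, 3.14, 3.14, 3.14].

INTERFACE

Orientations are given as a rotation vector (axis times angle).
In Python, from workcell import bot gives the robot as it stands. Calls block until the motion is done:
- bot.goto(position, orientation): joint-space move of the TCP to a pose.
- bot.line_to(position, rot=None, max_speed=0.15): straight line of the TCP; rot=None keeps the orientation; max_speed is the mean speed in m/s.
- bot.set_joints(angles): joint-space move.
- bot.set_gripper(opening, newtons=None): opening from 0.0 (shut) to 1.0 (fully open); newtons is the grip in N (None keeps the last); returns when the fingers have stopped.
- bot.hold(seconds).
- bot.inverse_kinematics(position, orientation): joint angles nearest the present ones, or None.
- bot.read_camera(name): name is "side" or "top" or "wrist"; returns a dict with "pixels" (420x560x3 uint8, blue, green, red), "fx", "fy", "cx", "cy" (pixels), "R" (3x3) and "t" (3): a world point X has camera coordinates R X + t. Camera axes: x right, y down, z forward; pixel columns grow to the right and rows downward; lengths in m; the calibration is good to about 2 mm. A picture is of the moment at which its call begins. There is no depth.
A pose or a line that the arm cannot do raises bot.MotionError and nothing moves.
- bot.job_done(): hands the job in; it is judged then, once.
Readings, each from a call of its own:
- bot.current_clock(): time.
- bot.current_joints(): joint angles.
- bot.current_joint_vel(): joint speeds.
- bot.current_effort(): joint torques, N m.
- bot.current_ee_pos(): TCP position.
- bot.current_tool_rot(): TCP orientation.
- bot.current_contact_force(): force on the tool from outside, world axes, zero at the start.
- bot.current_ft_torque(): the same for the moment, N m.
- bot.current_opening(): opening from 0.0 (shut) to 1.0 (fully open).
- bot.current_grip_force(): force on a finger pad.
Only numpy, scipy, OpenCV 4.12 (cv2) and the standard library are available. Lean on these libraries where they do the work, as an engineer would, in place of code of your own. Each camera call takes 0.05 s, during which the arm holds its last target. There are 200 camera calls.

TASK

Set the small deep-edged painted panel down gently, flat and lengthwise, on the upper part of the drying unit's sloping slide, and let go so that it slides under the lamp tubes to rest against the stop. Then pull the start knob straight out until you feel its end stop, keep it there for about half a second, and ease it all the way back home before you let go, so that it does not snap back. The unit only stands on rubber feet: do not drag it, and leave the jar and the tape measure where they are.

Things in the scene. Friction and masses are not known exactly. Their poses are not given: they have to be found in the camera images.
- deck: Flat sloping deck (260 mm up the slope, 300 wide) of a desk-like lamp drying unit, about 3.6 kg, loose on rubber feet: a pull over about 20 N drags it. Origin: middle of the deck's lower edge, on its surface. x runs up the slope, rising away from the robot at 35 degrees; y left along the edge; z straight out of the deck, leaning to the robot. Slide on the left half, start knob on the right.
- housing_edge (a point): Middle of the lower front edge of the box-shaped lamp housing, 120 mm wide, that overhangs the knob from behind; axes as the unit, upright, x away from the robot. It is 123 mm above the resting knob head centre and 12 mm farther back, so the knob cannot be reached from straight above, only with the hand tilted, along the knob's axis. Its top is 286 mm above the table.
- slide_load (a point): Middle of the slide's upper, open part, on the slide surface, 190 mm up the slope from the deck's lower edge; axes as the deck. The slide is a straight channel along x, 58 mm wide between side rails 6 mm high and wide, so smooth that the panel slides down by itself when let go. Above the rails there is 60 mm free to both sides here.
- slide_stop (a point): Foot of the slide, mid-channel on its surface, at the uphill face of the 20 mm high stop bar; axes as the deck. Two lamp tubes, 16 mm thick, cross the channel 10 and 60 mm uphill of here, undersides 48 mm above the slide, between side cheeks 66 mm high that end 73 mm uphill of here. The panel passes beneath the tubes, a hand does not.
- panel_center (a point): Centre of the loose painted panel, a wooden block 70 mm (x) by 50 mm (y) by 30 mm (z) of about 70 g with a dotted white painted face on top; at the start it lies flat on the table, face up, so the centre is 15 mm up. Its 50 mm width fits between the slide's rails; the 70 mm length goes along the slope.
- knob_head (a point): Centre of the start knob's head, a plain cylinder 26 mm across and 20 mm high on a 12 mm stem, its axis along the deck's z (axes as the deck's). At rest the head centre is 24 mm and the head's underside 14 mm out from the deck. The point moves with the knob.
- start_knob (a joint): How far the knob is pulled out along the deck's z, m: 0 home. A spring pulls it home with 3 N, rising to about 10 N at the firm end stop; the lamp starts only when the knob is drawn to that stop, which is found by feel, somewhere 10 to 25 mm out. Let go, it snaps home by itself.
- jar_mid (a point): Bystander: closed jar 54 mm across, 70 mm tall; the point is half-way up.
- tape_mid (a point): Bystander: tape measure 70 by 36 by 60 mm tall, standing; the point is half-way up.
There are look-alikes about, which are no part of the job. There is more than one size of the part that bears panel_center; the job needs the middle-sized.

How it is judged:
By the outcome, as a careful person would: the job done as asked, in the order asked, and still so for the second after the job is handed in, with the robot touching nothing.
It also fails if it takes over 66 s, if anything falls off the work surface, if the arm or the gripper's body presses on something with over 40 N, if the wrist force passes 120 N, or if a joint passes its speed limit or range.

## Working session

There is one attempt and no reset: what is moved stays moved. The work goes in short steps, each a Python script; the robot and the scene stay as the last script left them, time stands still between calls to the robot, and variables do not carry over. Pictures are saved under pics/ and viewed, at most 10 in all, crops included, and the job is handed in when it is done.

```bash
mkdir -p pics; ls; python3 - <<'E'
from workcell import bot
import cv2,numpy as np
for n in ["top","side"]:
    c=bot.read_camera(n); cv2.imwrite(f"pics/{n}0.png",c["pixels"])
    R=np.array(c["R"]);t=np.array(c["t"]);print(n,c["fx"],c["cx"],c["cy"],(-R.T@t).round(3),R.round(3).tolist())
print(bot.current_clock())
E
```

```text
pics
top 430.2075736407512 279.17832051486545 213.16865022967164 [ 0.412 -0.055  1.095] [[0.088, -0.996, 0.005], [-0.972, -0.087, -0.217], [0.216, 0.014, -0.976]]
side 488.7771606901613 270.37458102541586 204.75866300081458 [ 0.26  -0.967  0.88 ] [[0.932, -0.363, -0.005], [-0.217, -0.546, -0.809], [0.291, 0.755, -0.588]]
0.1
```

View pics/top0.png

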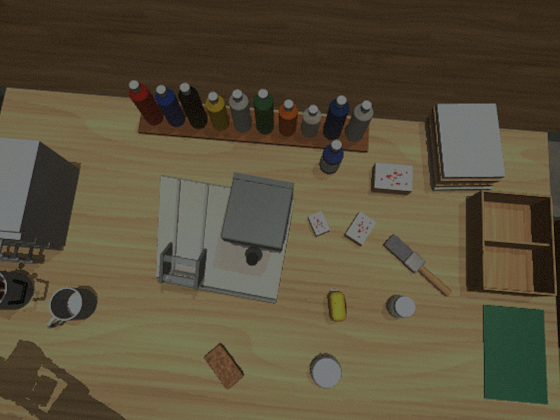

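View pics/side0.png

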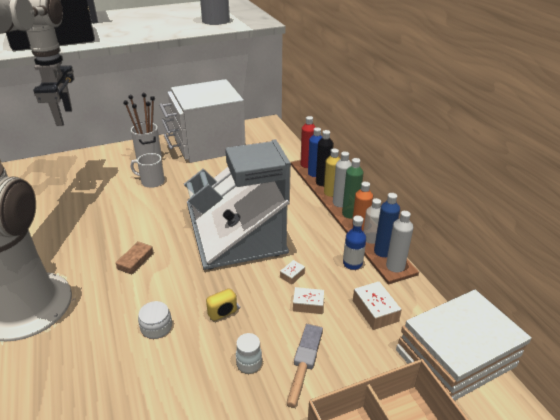

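The top picture shows three dotted panels, at (319,223) small, (361,229) middle and (393,179) large. In the side view they are at (292,271), (308,300) and (377,303). The unit is at about (225,235) in top with its knob at (253,256). The middle-sized panel fits; I'll confirm it in an enlarged crop.

```bash
cat > h.py <<'E'
from workcell import bot
import cv2,numpy as np
from scipy.spatial.transform import Rotation as Ro
def ray(c,p):
    R=np.array(c["R"]);t=np.array(c["t"])
    d=R.T@np.array([(p[0]-c["cx"])/c["fx"],(p[1]-c["cy"])/c["fy"],1]);return -R.T@t,d/np.linalg.norm(d)
def onz(c,p,z):
    o,d=ray(c,p);return o+d*(z-o[2])/d[2]
def tri(*cp):
    A=np.zeros((3,3));b=np.zeros(3)
    for c,p in cp:
        o,d=ray(c,p);M=np.eye(3)-np.outer(d,d);A+=M;b+=M@o
    X=np.linalg.solve(A,b);return X,[np.linalg.norm(np.cross(X-ray(c,p)[0],ray(c,p)[1])).round(4) for c,p in cp]
def proj(c,X):
    v=np.array(c["R"])@X+np.array(c["t"]);return np.array([c["fx"]*v[0]/v[2]+c["cx"],c["fy"]*v[1]/v[2]+c["cy"]])
E
python3 - <<'E'
import cv2,numpy as np
t=cv2.imread("pics/top0.png");s=cv2.imread("pics/side0.png")
def up(im,k):return np.clip(cv2.resize(im,None,fx=k,fy=k,interpolation=cv2.INTER_CUBIC)*1.6,0,255).astype(np.uint8)
cv2.imwrite("pics/c1.png",up(t[150:310,145:425],2.85))
cv2.imwrite("pics/c2.png",up(s[135:335,180:410],3))
E
```

```text
(no output)
```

View pics/c1.png

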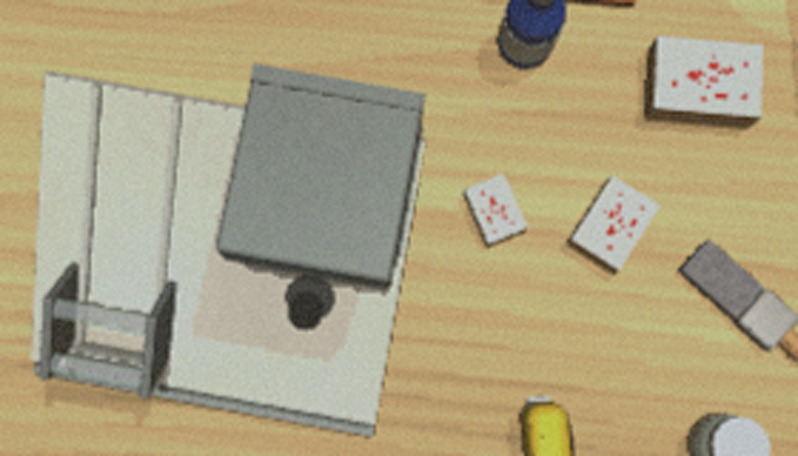

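View pics/c2.png

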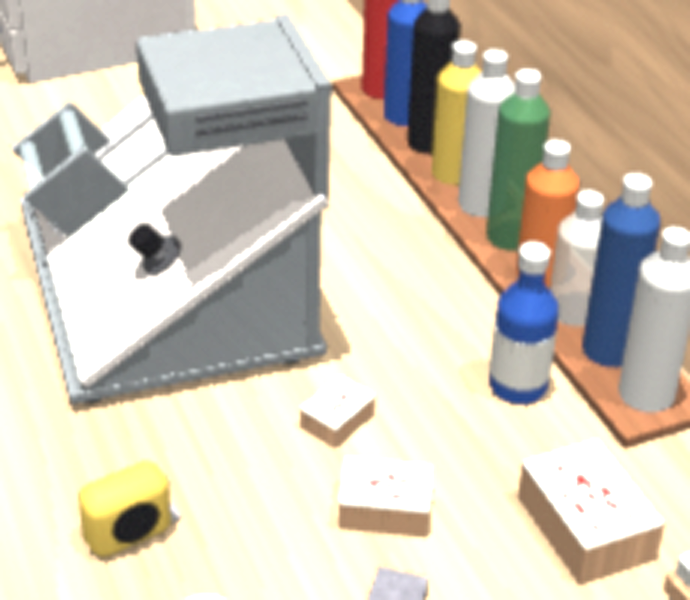

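The crop confirms it. The middle panel (70x50) is at top (361,229) / side (308,300), between the small one at (319,223) and the large one at (393,179). The deck's right-hand corners are at top (276.9,298.8) and (293.4,199.8), and at side (208.3,261.7) and (288.3,201.7). The knob's outer face is at about top (252,259) and side (228.5,214.5).

```bash
cat > m1.py <<'E'
from h import *
t=bot.read_camera("top");s=bot.read_camera("side")
def panel(c,seed,lo,rr=26):
    im=c["pixels"].astype(int);x,y=seed
    hsv=cv2.cvtColor(c["pixels"],cv2.COLOR_BGR2HSV)
    m=((hsv[...,1]<60)&(hsv[...,2]>lo)).astype(np.uint8)
    m=cv2.morphologyEx(m,cv2.MORPH_CLOSE,np.ones((5,5)))
    n,l,st,ce=cv2.connectedComponentsWithStats(m);k=l[y,x]
    cn=max(cv2.findContours((l==k).astype(np.uint8),0,2)[0],key=cv2.contourArea)
    print("area",st[k][4]);mo=cv2.moments(cn);return (mo['m10']/mo['m00'],mo['m01']/mo['m00']),cn
pt,cn=panel(t,(361,229),105);ps,_=panel(s,(308,296),120)
print(pt,ps);X,e=tri((t,pt),(s,ps));print("panel face",X,e)
w=np.array([onz(t,p[0],X[2])[:2]*1000 for p in cn],np.float32);print(cv2.minAreaRect(w))
for n,a,b in [("lowR",(276.9,298.8),(208.3,261.7)),("upR",(293.4,199.8),(288.3,201.7)),("knobtop",(252,259),(228.5,214.5)),("housing FR",(280.7,249.8),(282,171)) ]:
    print(n,tri((t,a),(s,b)))
E
python3 m1.py
```

```text
area 533
area 509
(361.0607287449393, 227.57085020242914) (308.23753139576604, 296.1320416218155)
panel face [ 0.63062913 -0.24894147  0.02883791] [np.float64(0.0007), np.float64(0.0007)]
((630.1408081054688, -248.85513305664062), (49.71982192993164, 69.72510528564453), 61.28786849975586)
lowR (array([ 0.43917356, -0.05374148,  0.0354455 ]), [np.float64(0.0037), np.float64(0.0037)])
upR (array([ 0.65073821, -0.07100093,  0.17777987]), [np.float64(0.0024), np.float64(0.0024)])
knobtop (array([0.51916165, 0.01061051, 0.11792047]), [np.float64(0.0021), np.float64(0.0021)])
housing FR (array([ 0.57617893, -0.06985727,  0.2749793 ]), [np.float64(0.0558), np.float64(0.0558)])
```

```bash
cat >> h.py <<'E'
def deckR(yaw): return Ro.from_euler('ZY',[yaw,-np.radians(35)]).as_matrix()
def toolrot(P,alpha=0,flip=1):
    z=np.array([np.sin(alpha),0,-np.cos(alpha)]);y=np.array([0,flip,0.]);x=np.cross(y,z)
    return P@np.column_stack([x,y,z])
def rv(M): return Ro.from_matrix(M).as_rotvec()
E
python3 - <<'E'
from h import *
import pickle
D=deckR(np.radians(-4.7));o=np.array([.451,.096,.033])
out=[]
def ok(f,l):
    M=toolrot(D,0,f);j=bot.inverse_kinematics(o+D@np.array(l),rv(M));return j
for f in (1,-1): print(f,[None if (j:=ok(f,l)) is None else np.round(j,2).tolist() for l in ([.1,.05,.22],[.13,-.06,.22])])
f=1 if ok(1,[.1,.05,.22]) is not None else -1
f=min([g for g in (1,-1) if ok(g,[.1,.05,.22]) is not None],key=lambda g:abs(ok(g,[.1,.05,.22])[5]))
M=toolrot(D,0,f)
for i,l in enumerate(([.1,.06,.22],[.13,-.04,.22])):
    bot.goto(o+D@np.array(l),rv(M));bot.hold(.3)
    c=bot.read_camera("wrist");out.append(c);cv2.imwrite(f"pics/w{i}.png",c["pixels"])
pickle.dump(out,open("w.pkl","wb"));print(f,bot.current_clock())
a=np.vstack([cv2.resize(c["pixels"],(560,420))[:,:] for c in out]);cv2.imwrite("pics/w.png",cv2.convertScaleAbs(np.hstack([cv2.resize(c["pixels"],(400,300)) for c in out]),alpha=1.3))
E
```

```text
1 [[0.19, -0.76, 2.32, -0.18, 0.99, -1.25], [-0.29, -0.91, 2.36, 0.13, 1.1, -1.8]]
-1 [[0.19, -0.76, 2.32, -0.18, 0.99, 1.89], [-0.29, -0.91, 2.36, 0.13, 1.1, 1.34]]
1 3.1417
```

View pics/w.png

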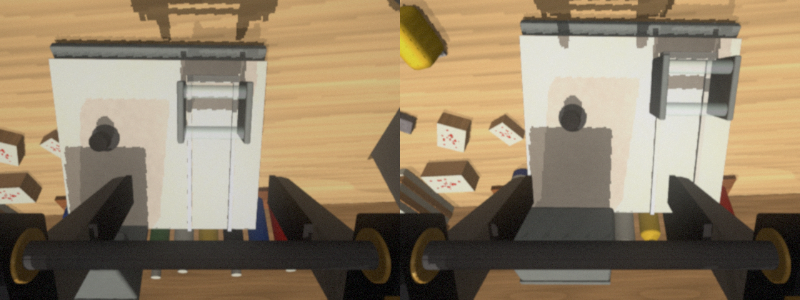

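The wrist views show the whole deck. Downhill is up in the picture: lower edge at rows ~59 and ~38, knob at (103,137) and (572,117), rails at x≈189/229 and 653/700, housing at the bottom left. I'll extract the edges, rails and knob by intensity profiles and masks.

```bash
cat > m2.py <<'E'
from h import *
import pickle
W=pickle.load(open("w.pkl","rb"))
B=[dict(L=(70,95,100,300),R=(360,376,100,300),T=(85,100,240),row0=250,row1=305,rc=[264,320],k=(144,193)),
   dict(L=(166,186,70,270),R=(448,480,70,270),T=(52,190,350),row0=190,row1=240,rc=[353,418],k=(240,163))]
res=[]
for c,b in zip(W,B):
    g=cv2.GaussianBlur(c["pixels"],(3,3),0).astype(float)
    s=g[...,0]  # blue: white deck vs. wood
    gr=g.mean(2)
    def edge(lo,hi,rows,sgn):
        P=[]
        for r in rows:
            d=sgn*np.diff(s[r,lo-6:hi+6]);i=d.argmax()
            if d[i]>8:P.append((lo-6+i+.5,r))
        P=np.array(P);
        for _ in range(4):
            f=np.polyfit(P[:,1],P[:,0],1);e=abs(np.polyval(f,P[:,1])-P[:,0]);P=P[e<max(1.,1.5*np.median(e))]
        return f,len(P)   # x=f(y)
    L,nl=edge(b["L"][0],b["L"][1],range(b["L"][2],b["L"][3],2),1)
    Rr,nr=edge(b["R"][0],b["R"][1],range(b["R"][2],b["R"][3],2),-1)
    r0,x0,x1=b["T"];P=[]
    for x in range(x0,x1,3):
        d=np.diff(gr[r0-12:r0+12,x]);i=d.argmax();P.append((x,r0-12+i+.5))
    P=np.array(P)
    for _ in range(4):
        f=np.polyfit(P[:,0],P[:,1],1);e=abs(np.polyval(f,P[:,0])-P[:,1]);P=P[e<max(1.,1.5*np.median(e))]
    def inter(l):
        y=(f[0]*l[1]+f[1])/(1-f[0]*l[0]);return (np.polyval(l,y),y)
    cor=[inter(L),inter(Rr)];print("n",nl,nr,len(P),"corners",np.round(cor,1).tolist(),"L",L,"R",Rr)
    print("rails")
    rows=range(b["row0"],b["row1"],18)
    rl=[]
    for xc in b["rc"]:
        q=[]
        for r in rows:
            seg=gr[r-2:r+3,xc-14:xc+15].mean(0);q.append((xc-14+seg.argmin(),r,int(seg.min()),int(np.median(seg))))
        rl.append(q)
    print(rl)
    x,y=b["k"];m=(gr<75).astype(np.uint8);m[:, :x-30]=0;m[:,x+30:]=0;m[:y-28]=0;m[y+28:]=0
    n,l,st,ce=cv2.connectedComponentsWithStats(m);k=1+st[1:,4].argmax();print("knob",ce[k].round(1),st[k])
    res.append(dict(cor=cor,L=L,R=Rr,knob=ce[k]))
for i in (0,1): print("corner",tri((W[0],res[0]["cor"][i]),(W[1],res[1]["cor"][i])))
for n in (0,1):
    c=W[n];print((-np.array(c["R"]).T@np.array(c["t"])).round(3),c["fx"])
# edge planes: each edge image line + camera -> plane; intersect the two
def plane(c,l,ys):
    _,a=ray(c,(np.polyval(l,ys[0]),ys[0]));o,b_=ray(c,(np.polyval(l,ys[1]),ys[1]));n=np.cross(a,b_);return n/np.linalg.norm(n)
for k in "LR":
    d=np.cross(plane(W[0],res[0][k],(100,300)),plane(W[1],res[1][k],(70,270)));d/=np.linalg.norm(d);d*=np.sign(d[0])
    print(k,d,"slope",np.degrees(np.arcsin(d[2])),"yaw",np.degrees(np.arctan2(d[1],d[0])))
print("knob",tri((W[0],res[0]["knob"]),(W[1],res[1]["knob"])))
crops=[cv2.resize(W[0]["pixels"][100:320,100:350],None,fx=1.6,fy=1.6,interpolation=2),cv2.resize(W[1]["pixels"][80:300,200:450],None,fx=1.6,fy=1.6,interpolation=2)]
cv2.imwrite("pics/kr.png",cv2.convertScaleAbs(np.hstack(crops),alpha=1.4))
E
python3 m2.py
```

```text
n 92 99 47 corners [[67.5, 81.2], [373.4, 85.5]] L [ 0.12565092 57.34397254] R [-6.93293745e-02  3.79371941e+02]
rails
[[(np.int64(268), 250, 148, 158), (np.int64(268), 268, 146, 158), (np.int64(268), 286, 140, 157), (np.int64(268), 304, 142, 156)], [(np.int64(321), 250, 140, 160), (np.int64(320), 268, 132, 159), (np.int64(319), 286, 127, 158), (np.int64(318), 304, 126, 157)]]
knob [145.6 194.1] [ 125  174   42   39 1299]
n 68 26 54 corners [[166.6, 48.8], [468.7, 53.0]] L [6.16139204e-02 1.63582163e+02] R [-8.41124771e-02  4.73165349e+02]
rails
[[(np.int64(357), 190, 139, 172), (np.int64(355), 208, 134, 172), (np.int64(354), 226, 133, 171)], [(np.int64(418), 190, 108, 169), (np.int64(416), 208, 109, 169), (np.int64(414), 226, 110, 169)]]
knob [241.1 164.8] [ 224  146   36   39 1107]
corner (array([ 0.43703589, -0.05075937,  0.0335162 ]), [np.float64(0.0001), np.float64(0.0001)])
corner (array([0.48236145, 0.25359884, 0.00458531]), [np.float64(0.0018), np.float64(0.0018)])
[0.254 0.173 0.368] 377.12461443866675
[0.271 0.072 0.385] 377.12461443866675
L [ 0.80965565 -0.0728337   0.58236842] slope 35.61729802690887 yaw -5.140286166935739
R [ 0.67994427 -0.11221491  0.72462653] slope 46.43778836451031 yaw -9.37136223394869
knob (array([0.52633539, 0.01193299, 0.10559811]), [np.float64(0.0003), np.float64(0.0003)])
```

View pics/kr.png

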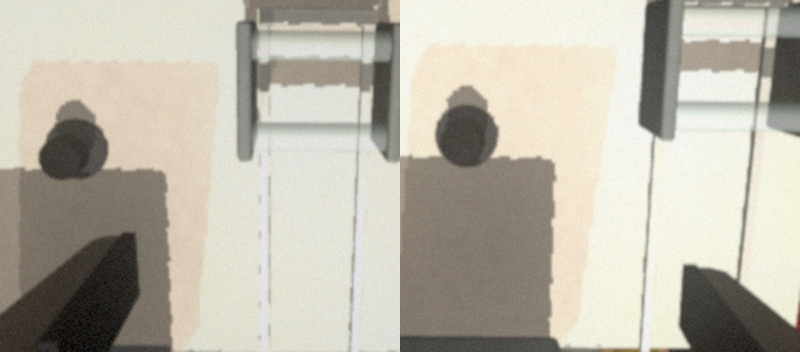

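```bash
cat > m3.py <<'E'
from h import *
import pickle
W=pickle.load(open("w.pkl","rb"))
A=np.array([.437,-.0508,.0335])
def onplane(c,p,D,h=0):
    o,d=ray(c,p);n=D[:,2];return D.T@(o+d*(n@(A-o)+h)/(d@n)-A)
D=deckR(np.radians(-5.1))
print("LL corner0",onplane(W[0],(373.4,85.5),D),"LR chk",onplane(W[0],(67.5,81.2),D),onplane(W[1],(166.6,48.8),D))
for i,(r,a,b) in enumerate([(286,256,332),(226,344,428)]):
    g=W[i]["pixels"][r-6:r+7].astype(float)
    # deskew not needed: lines near vertical
    g=W[i]["pixels"][r-1:r+2,a:b].mean((0,2)).astype(int)
    print(i,[(x,v,int(1000*onplane(W[i],(x,r),D,.003)[1])) for x,v in zip(range(a,b),g) ])
print("knob0/1 at h=.024..", [onplane(W[i],p,D,.03).round(4) for i,p in ((0,(141,196)),(1,(241,164)))])
E
python3 m3.py
```

```text
LL corner0 [2.10837277e-03 2.99598186e-01 1.08420217e-17] LR chk [-3.95685637e-05 -4.91079096e-05 -1.66221746e-17] [ 1.22264677e-04  9.85504113e-05 -3.26886955e-17]
0 [(256, np.int64(158), 182), (257, np.int64(157), 183), (258, np.int64(156), 184), (259, np.int64(156), 185), (260, np.int64(157), 186), (261, np.int64(160), 187), (262, np.int64(158), 188), (263, np.int64(159), 189), (264, np.int64(162), 190), (265, np.int64(162), 192), (266, np.int64(159), 193), (267, np.int64(148), 194), (268, np.int64(132), 195), (269, np.int64(146), 196), (270, np.int64(155), 197), (271, np.int64(156), 198), (272, np.int64(158), 199), (273, np.int64(156), 201), (274, np.int64(158), 202), (275, np.int64(158), 203), (276, np.int64(157), 204), (277, np.int64(158), 205), (278, np.int64(157), 206), (279, np.int64(159), 207), (280, np.int64(158), 208), (281, np.int64(157), 210), (282, np.int64(157), 211), (283, np.int64(157), 212), (284, np.int64(157), 213), (285, np.int64(158), 214), (286, np.int64(160), 215), (287, np.int64(158), 216), (288, np.int64(159), 217), (289, np.int64(157), 218), (290, np.int64
[... 2776 characters left out ...]
np.int64(171), 244), (406, np.int64(169), 245), (407, np.int64(169), 246), (408, np.int64(170), 247), (409, np.int64(171), 248), (410, np.int64(171), 249), (411, np.int64(167), 250), (412, np.int64(153), 251), (413, np.int64(115), 252), (414, np.int64(97), 253), (415, np.int64(126), 254), (416, np.int64(158), 255), (417, np.int64(166), 256), (418, np.int64(166), 258), (419, np.int64(166), 259), (420, np.int64(167), 260), (421, np.int64(168), 261), (422, np.int64(168), 262), (423, np.int64(169), 263), (424, np.int64(168), 264), (425, np.int64(168), 265), (426, np.int64(169), 266), (427, np.int64(169), 267)]
knob0/1 at h=.024.. [array([0.1078, 0.0726, 0.03  ]), array([0.106 , 0.0721, 0.03  ])]
```

```bash
cat > m4.py <<'E'
from h import *
import pickle
W=pickle.load(open("w.pkl","rb"))
A=np.array([.437,-.0508,.0335]);D=deckR(np.radians(-5.3));P=[]
for i,(x,y) in enumerate([(138,198),(239,168)]):
    g=cv2.GaussianBlur(W[i]["pixels"],(3,3),0).mean(2);s=g[y-30:y+30,x-30:x+30]
    for T in (34,40,46,52):
        n,l,st,ce=cv2.connectedComponentsWithStats((s<T).astype(np.uint8))
        k=l[30,30];print(i,T,st[k][:].tolist(),(ce[k]+[x-30,y-30]).round(1))
    print(g[y,x-30:x+30:2].astype(int),g[y-30:y+30:2,x].astype(int))
X,e=tri((W[0],(138.1,198.1)),(W[1],(238.8,168.7)));print(X,e,D.T@(X-A))
E
python3 m4.py
```

```text
0 34 [0, 0, 60, 60, 3600] [137.5 197.5]
0 40 [0, 0, 60, 60, 3481] [137.2 197.6]
0 46 [18, 15, 31, 28, 661] [141.1 197.1]
0 52 [18, 8, 34, 36, 915] [142.9 194. ]
[154 154 150 146 145 146 146 140  89  45  40  41  42  43  42  43  42  42
  43  43  42  39  36  40  52  58  59  59  60  90] [94 88 88 82 61 49 47 47 44 40 41 42 42 41 40 43 41 41 40 40 39 42 62 82
 84 83 83 83 81 81]
1 34 [0, 0, 60, 60, 3600] [238.5 167.5]
1 40 [0, 0, 60, 60, 3600] [238.5 167.5]
1 46 [0, 0, 60, 60, 3588] [238.5 167.5]
1 52 [17, 15, 27, 30, 604] [239.4 167.1]
[162 162 161 161 161 161 143  86  55  48  50  49  49  49  50  47  47  49
  48  49  49  46  57  67  67  81 137 160 161 160] [97 97 96 88 64 55 54 53 49 47 48 48 48 48 49 47 49 50 51 51 51 51 50 73
 90 90 91 90 90 91]
[0.51578598 0.01225028 0.12151334] [np.float64(0.0003), np.float64(0.0003)] [0.10997342 0.07005823 0.03044023]
```

Knob axis: 0.110 m up the slope, 0.070–0.072 m from the deck's right edge. Channel centre: 0.2238 m from that edge. Next I'll plan the pick and place, gripping across the 50 mm width with the hand leaning 12° further than the deck normal.

```bash
cat >> h.py <<'E'
A=np.array([.437,-.0508,.0335]);D=deckR(np.radians(-5.3))
def dk(s,y,h): return A+D@np.array([s,y,h])   # y from the right edge
AL=np.radians(12);PC=np.array([.630,-.249,0])
def pan(yaw): return Ro.from_euler('z',yaw,degrees=True).as_matrix()
E
python3 - <<'E'
from h import *
for yaw in (-28.7,151.3):
    for f in (1,-1):
        P=pan(yaw);Mp=toolrot(P,AL,f);Ml=toolrot(D,AL,f)
        q=[bot.inverse_kinematics(PC+P@[.002,0,h],rv(Mp)) for h in (.011,.1)]+[bot.inverse_kinematics(dk(.165+.002,.2238,h),rv(Ml)) for h in (.011,.07)]
        print(yaw,f,[None if j is None else np.round(j,2).tolist() for j in q])
for f in (1,-1):
    print("knob",f,[None if (j:=bot.inverse_kinematics(dk(.11,.071,h),rv(toolrot(D,0,f)))) is None else np.round(j,2).tolist() for h in (.013,.04,.12)])
E
```

```text
-28.7 1 [[-0.56, 0.49, 1.62, 0.02, 0.81, -1.64], [-0.56, 0.37, 1.59, 0.01, 0.97, -1.64], [0.17, -0.08, 2.23, -0.8, 0.27, -0.61], [0.19, -0.26, 2.27, -0.58, 0.39, -0.83]]
-28.7 -1 [[-0.56, 0.49, 1.62, 0.02, 0.81, 1.5], [-0.56, 0.37, 1.59, 0.01, 0.97, 1.5], [0.17, -0.08, 2.23, -0.8, 0.27, 2.54], [0.19, -0.26, 2.27, -0.58, 0.39, 2.31]]
151.3 1 [[-0.55, 0.78, 1.19, -0.01, 1.38, 1.53], [-0.55, 0.68, 1.15, -0.01, 1.52, 1.52], [0.17, -0.08, 2.23, -0.8, 0.27, -0.61], [0.19, -0.26, 2.27, -0.58, 0.39, -0.83]]
151.3 -1 [[-0.55, 0.78, 1.19, -0.01, 1.38, -1.62], [-0.55, 0.68, 1.15, -0.01, 1.52, -1.62], [0.17, -0.08, 2.23, -0.8, 0.27, 2.54], [0.19, -0.26, 2.27, -0.58, 0.39, 2.31]]
knob 1 [[-0.27, -0.28, 2.37, 0.23, 0.46, -1.93], [-0.28, -0.39, 2.39, 0.21, 0.54, -1.9], [-0.31, -0.7, 2.44, 0.17, 0.81, -1.87]]
knob -1 [[-0.27, -0.28, 2.37, 0.23, 0.46, 1.22], [-0.28, -0.39, 2.39, 0.21, 0.54, 1.24], [-0.31, -0.7, 2.44, 0.17, 0.81, 1.27]]
```

```bash
python3 - <<'E'
from h import *
P=pan(-28.7);M=rv(toolrot(P,AL,1));g=lambda h,dx=.002:PC+P@[dx,0,h]
Md=rv(toolrot(D,AL,1))
wp=[([.40,-.20,.32],M),([.37,.02,.34],Md),(dk(.167,.2238,.12),Md)]
print([bot.inverse_kinematics(p,r) is not None for p,r in wp])
bot.goto([.45,-.22,.28],M);bot.set_gripper(.9,10);bot.goto(g(.10),M)
bot.line_to(g(.011),max_speed=.1)
print("pre",bot.current_contact_force())
bot.set_gripper(0,15);print(bot.current_opening()*92,bot.current_grip_force(),bot.current_contact_force())
bot.line_to(g(.011)+[0,0,.12],max_speed=.15)
c=bot.read_camera("side");cv2.imwrite("pics/p1.png",cv2.convertScaleAbs(c["pixels"][150:380,180:480],alpha=1.4));print(bot.current_contact_force(),bot.current_clock())
E
```

```text
[True, False, True]
pre [0.08530597 0.17303307 0.66654661]
49.86361912635933 15.000116676092148 [ 0.74098002 -0.08258785  0.2697634 ]
[ 0.30220336 -0.50930767 -1.33801389] 8.2
```

View pics/p1.png

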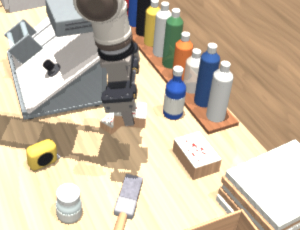

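The panel is held (opening 49.9 mm, and its weight shows in the force reading). Now the transfer.

```bash
python3 - <<'E'
from h import *
Mv=rv(toolrot(pan(-15),AL,1));Md=rv(toolrot(D,AL,1))
for p in ([.42,.02,.34],[.42,.02,.30],[.40,.05,.32]):
    print(p,*[None if (j:=bot.inverse_kinematics(p,r)) is None else np.round(j,2).tolist() for r in (Mv,Md)])
for p in ([.42,.17,.30],dk(.167,.2238,.12),dk(.167,.2238,.09)):
    print(*[None if (j:=bot.inverse_kinematics(p,Md)) is None else np.round(j,2).tolist()])
E
```

```text
[0.42, 0.02, 0.34] [-0.24, -0.5, 1.94, -0.01, 1.49, -1.55] None
[0.42, 0.02, 0.3] [-0.24, -0.5, 2.02, -0.01, 1.41, -1.55] None
[0.4, 0.05, 0.32] [-0.16, -0.55, 2.01, -0.02, 1.47, -1.47] None
[0.34, -0.82, 2.38, -0.42, 0.85, -0.99]
[0.22, -0.41, 2.29, -0.47, 0.51, -0.93]
[0.2, -0.32, 2.28, -0.53, 0.44, -0.88]
```

```bash
python3 - <<'E'
from h import *
M=rv(toolrot(pan(-28.7),AL,1));Mv=rv(toolrot(pan(-15),AL,1));Md=rv(toolrot(D,AL,1))
bot.goto([.40,-.20,.32],M);bot.goto([.42,.02,.34],Mv);bot.goto([.42,.17,.30],Md)
bot.goto(dk(.167,.2238,.09),Md)
bot.line_to(dk(.167,.2238,.021),max_speed=.08);bot.hold(.3)
print(bot.current_contact_force(),bot.current_opening()*92,bot.current_clock())
ims=[bot.read_camera(n)["pixels"] for n in ("top","wrist")]
a=cv2.resize(ims[0][160:310,140:300],None,fx=2.5,fy=2.5,interpolation=2);b=cv2.resize(ims[1],(400,300))
b=np.vstack([b,np.zeros((a.shape[0]-300,400,3),np.uint8)])
cv2.imwrite("pics/pl.png",cv2.convertScaleAbs(np.hstack([a,b]),alpha=1.4))
E
```

```text
[-1.20312841  0.339155   -1.11479426] 49.91971639664508 12.9417
```

View pics/pl.png

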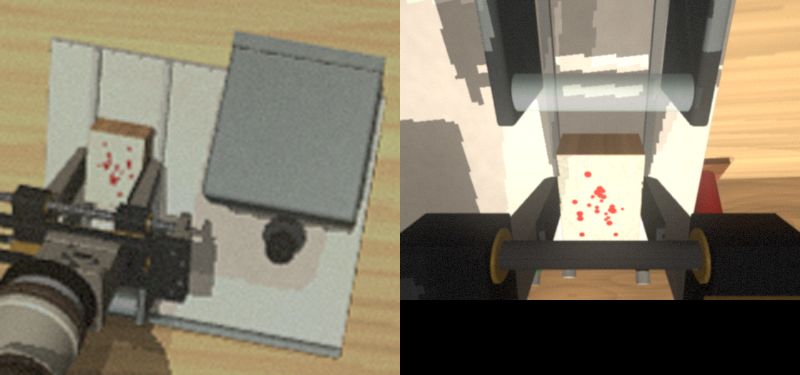

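The panel (wrist 557–643) sits centred between the rails (~551 and ~650), aligned, and the hand is clear of the housing. I'll lower by feel and release.

```bash
python3 - <<'E'
from h import *
n=D[:,2];p0=np.array(bot.current_ee_pos());f0=np.array(bot.current_contact_force())
for i in range(1,21):
    bot.line_to(p0-n*.001*i,max_speed=.02);f=(np.array(bot.current_contact_force())-f0)@n
    if f>2: break
print(i,f,(D.T@(p0-A))[2]-.001*i)
bot.set_gripper(.63,15);print(bot.current_opening()*92)
bot.hold(.5)
c=bot.read_camera("wrist")["pixels"]
z=D@np.array([-np.sin(AL),0,np.cos(AL)])
p=np.array(bot.current_ee_pos());bot.line_to(p+z*.07,max_speed=.1);bot.hold(.2)
d=bot.read_camera("wrist")["pixels"];e=bot.read_camera("top")["pixels"][160:310,140:300]
print(bot.current_contact_force(),bot.current_clock())
cv2.imwrite("pics/r.png",cv2.convertScaleAbs(np.hstack([cv2.resize(d,(400,300)),cv2.resize(e,(320,300))]),alpha=1.4))
E
```

```text
10 7.411089630310169 0.011134568682633678
58.18213605018387
[-0.26430501 -0.55593087  0.21722286] 17.575
```

View pics/r.png

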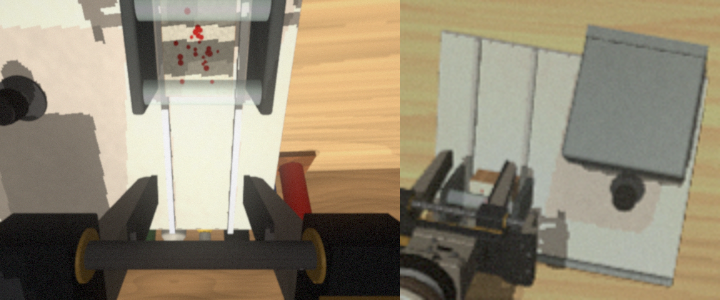

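The panel slid under the tubes down to the foot of the slide (wrist view, dots at (200,50)). Now the knob: approach along its axis, close softly, and check the side force.

```bash
python3 - <<'E'
from h import *
Md=rv(toolrot(D,0,1));S,Y=.110,.0715
bot.goto(dk(.12,.19,.13),Md);bot.goto(dk(S,Y,.07),Md)
bot.set_gripper(.55,5)
bot.line_to(dk(S,Y,.013),max_speed=.08);bot.hold(.2)
f0=np.array(bot.current_contact_force());print("pre",D.T@f0)
for w in (34,32,30,29,28,27.5,27):
    bot.set_gripper(w/92,3);f=D.T@(np.array(bot.current_contact_force())-f0)
    print(w,round(bot.current_opening()*92,2),f.round(2),round(bot.current_grip_force(),2))
    if abs(f[1])>1.5: break
print(bot.current_clock())
E
```

```text
pre [-0.36617524  0.52214513  0.19413164]
34 34.38 [ 0.42 -0.24 -0.13] 0.0
32 32.04 [ 0.62 -0.32 -0.32] 0.0
30 29.84 [ 0.28 -0.59  0.06] 0.0
29 28.74 [ 0.86 -2.83  0.52] 0.95
21.25
```

```bash
cat > pull.py <<'E'
from h import *
S,Y=.110,.0701;n=D[:,2]
bot.set_gripper(.34,3);bot.line_to(dk(S,Y,.013),max_speed=.03);bot.hold(.2)
f0=np.array(bot.current_contact_force())
F=lambda:D.T@(np.array(bot.current_contact_force())-f0)
for N in (3,12,40):
    bot.set_gripper(0,N);print(N,round(bot.current_opening()*92,2),F().round(2),round(bot.current_grip_force(),1))
    if np.linalg.norm(F()[:2])>6: raise SystemExit("side load")
p0=np.array(bot.current_ee_pos());log=[];hit=None
for i in range(1,58):
    bot.line_to(p0+n*.0005*i,max_speed=.02);f=F();log.append(round(-f[2],1))
    if -f[2]>13: hit=i;break
print(log,"hit",hit,f.round(2))
bot.hold(.6);print("held",F().round(2),bot.current_opening()*92,(np.array(bot.current_ee_pos())-p0)@n,bot.current_clock())
E
python3 pull.py
```

```text
3 26.17 [-0.88 -3.4   2.02] 3.0
12 25.15 [-0.66 -3.97  2.22] 12.0
40 24.62 [-1.01 -4.64  2.19] 40.0
[np.float64(2.3), np.float64(2.9), np.float64(3.5), np.float64(4.1), np.float64(3.9), np.float64(4.4), np.float64(4.5), np.float64(4.4), np.float64(4.7), np.float64(5.8), np.float64(4.8), np.float64(5.6), np.float64(6.0), np.float64(5.4), np.float64(5.0), np.float64(6.5), np.float64(6.1), np.float64(6.7), np.float64(7.2), np.float64(6.7), np.float64(7.5), np.float64(7.9), np.float64(7.7), np.float64(7.4), np.float64(8.6), np.float64(8.3), np.float64(8.8), np.float64(8.3), np.float64(9.1), np.float64(9.3), np.float64(14.1)] hit 31 [  2.42  -3.13 -14.1 ]
held [  2.26  -3.53 -13.28] 24.87031876085554 0.015209650333242477 30.9833
```

The stop was felt at 15.2 mm (9.3 → 14.1 N) and held. Now I'll ease it home, until the hand feels the knob seat.

```bash
python3 - <<'E'
from h import *
n=D[:,2];p=np.array(bot.current_ee_pos());f0=D.T@np.array(bot.current_contact_force())
F=lambda:(D.T@np.array(bot.current_contact_force())-f0)[2]-13.28
bot.line_to(p-n*.0145,max_speed=.02);print("near",F())
for i in range(1,10):
    q=p-n*(.0145+.0004*i);bot.line_to(q,max_speed=.01);f=F();print(i,round(f,2))
    if f>3: break
bot.hold(.3)
bot.set_gripper(.31,10);bot.set_gripper(.6,10);bot.hold(.2)
print(D.T@np.array(bot.current_contact_force()),bot.current_clock())
p=np.array(bot.current_ee_pos());bot.line_to(p+n*.12,max_speed=.12)
bot.goto([.33,.08,.33],rv(toolrot(pan(0),AL,1)));bot.hold(.2)
import pickle
t=bot.read_camera("top")["pixels"];s=bot.read_camera("side")["pixels"]
a=cv2.resize(t[155:315,140:420],None,fx=1.5,fy=1.5,interpolation=2);b=cv2.resize(s[135:315,180:380],(int(200*a.shape[0]/180),a.shape[0]),interpolation=2)
cv2.imwrite("pics/f.png",cv2.convertScaleAbs(np.hstack([a,b]),alpha=1.4))
t0=cv2.imread("pics/top0.png")
print("right front corner shift, phase corr:",cv2.phaseCorrelate(*[np.float32(cv2.cvtColor(x[262:312,225:300],cv2.COLOR_BGR2GRAY)) for x in (t0,t)]))
print(bot.current_contact_force(),bot.current_clock())
E
```

```text
near -2.7913581538250707
1 -2.42
2 3.83
[ 0.60989194  0.0723355  -0.28034542] 33.7083
right front corner shift, phase corr: ((0.5498672726847715, 0.04378254432016604), 1.0646177131652832)
[-0.21432074 -0.13311096 -0.01116852] 35.925
```

View pics/f.png

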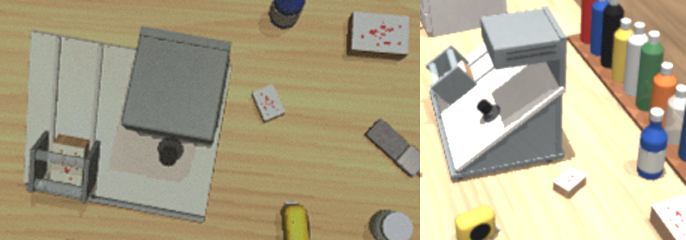

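The last view shows the panel between the cheeks against the stop (65,160), the knob home (168,150), and the unit, jar and tape where they were. I'm handing in.

```bash
python3 -c "
from workcell import bot
print(bot.job_done())"
```

```text
the job is handed in; nothing more can be done
None
```

The job is handed in at about 36 s: the middle-sized panel slid under the tubes to the stop. The knob was pulled to its end stop at 15.2 mm, held for 0.6 s and eased home before release; the unit, jar and tape looked unmoved in the last picture.

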